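Add the brass slotted weight to the spring tester

ROBOT

A 7-joint arm with a two-finger parallel gripper is mounted at the origin on a cart in front of the work surface, level with it; the furniture and walls round the work are solid. World frame = base frame: x ahead of the robot, y to its left, z up, the work surface at z = 0. Lengths are in mm, angles in rad, forces in N, time in s.
With the tool pointing down it reaches from about 400 to 850 mm from the base axis. Payload 4.5 kg.
Tool frame: the origin (TCP) lies between the finger pads; the fingertips stand 8 mm ahead of it and the grasp point (between the pads) lies 11 mm behind it; z points along the fingers, y is the line along which they close (so a half turn about z gives the same grasp; the last joint's range is limited). The gripper opens to 88 mm and grips with 3 to 60 N. Pads are 18 mm wide; open, the fingers measure 123 mm over their backs; the gripper's body (75 mm by 187 mm) begins 45 mm behind the grasp point.
Start: joints at [1.239, 0.689, -0.195, 1.565, 0.157, 0.902, -0.215], TCP at [223.59, -583.661, 246.743] pointing down, gripper open.
Joint ranges: [-3.01, 3.01], [-0.46, 2.08], [-1.47, 1.51], [0.13, 2.56], [-1, 4.14], [0.04, 2.09], [-2.66, 2.66]. Speed limits (rad/s): [2.57, 2.57, 3.14, 3.14, 3.14, 3.14, 3.14].

INTERFACE

Orientations are given as a unit quaternion [w, x, y, z].
In Python, from cell import arm gives the robot as it stands.
- The arm moves only by the tool jog_arm, never from a script. Its argument "series" is a list of rows, each an object of numbers: "x", "y", "z": the shift along the tool's x, y, z in m; "yaw": the turn about the tool's z in degrees. A call has exactly 10 rows; each row shifts and turns the commanded pose from where the row before left it, along the tool's axes as they then stand; what a row does not reach is not made up. A row lasts 1/10 s, in which the tool goes at most 50 mm and 8.59 degrees, less where a joint would pass 70% of its speed; a pose out of reach is approached as far as the arm can. A call is refused whole if a number of a shift passes 0.05 or a number of a turn 8.59, either way. A call with a gripper value outside its range is refused whole. "hand" is the closure, from 0 (fully open) to 1 (shut), set as the call begins (left out, the last holds). The fingers move at their own pace and stop on an object; "force" is the grip in N (left out, the last holds). Time passes only in rows, so rows that do not move let the fingers close, or fill a call up. It gives the time, the measured TCP pose, the force, the opening and the grip force at its end, in the units of the state.
- arm.read_state(): the state, without advancing time (a new reading comes with each control period).
- arm.get_image(name): name is "scene" or "top"; returns a dict with "frame" (480x640x3 uint8, red, green, blue), "mtx" (3x3 intrinsics, pixels), "k1" (the pictures are not rectified: a ray, as slopes to the right and down, at radius r is drawn at 1 + k1 r^2 times it, then the intrinsics apply), "eye" and "attitude" of the camera in the world. Camera axes: x right, y down, z forward; pixel columns grow to the right and rows downward; lengths in mm; the calibration is good to about 2 mm. A picture is of the moment at which its call begins. There is no depth.
- arm.job_done(): hands the job in; it is judged then, once.
The state is a dict: "clock": time; "joint_positions": joint angles; "joint_vel": joint speeds; "joint_torque": joint torques, N m; "position": TCP position; "tcp_rot": TCP orientation; "ft_force": force on the tool from outside, world axes, zero at the start; "torque": the same for the moment, N m; "opening": opening from 0.0 (shut) to 1.0 (fully open); "grip_force": force on a finger pad.
Only numpy, scipy, OpenCV 4.12 (cv2) and the standard library are available. Lean on these libraries where they do the work, as an engineer would, in place of code of your own. Each camera call takes 0.05 s, during which the arm holds its last target. There are 200 camera calls.

TASK

Load the spring tester: take the brass slotted weight out of the wooden rack, slide it sideways onto the tester's stem, under the black knob and over the steel weight already there, until you feel the end of its slot meet the stem, with its slot pointing the opposite way from the steel weight's slot. Lower it so that it drops fully home over the steel weight's boss and lies flat, and let go. Push and press gently (well under 18 N), do not overload the spring, and leave the other weight, the nail jar and the screwdriver where they are.

Things in the scene. Friction and masses are not known exactly. Their poses are not given: they have to be found in the camera images.
- tester: Spring tester bolted to the bench: dark green cast base 180 x 104 mm, origin at the centre of its underside, z up, x along its length. A saddle on it carries a coil spring, load plate, and an upright steel stem 10 mm thick with a steel slotted weight round it (54 mm across, 16 mm thick, slot open to -x) and a black knob on top. An aluminium scale 100 mm high stands on the saddle 43 mm behind the stem (+x).
- stem_mid (a point): Point of the base on y = 0, 106 mm up, level with the steel weight's top. The stem stands at this y, but its saddle is clamped anywhere along a slide: the stem's x is -15 to +15 mm from here and is not measured. The stem is stiff and does not give sideways. Above this point: steel weight's boss (20 mm across, split by its slot) 3 mm; underside of the 24 mm knob 35 mm, its top 49 mm.
- carrier (a joint): How far the load plate with stem, knob and steel weight has sunk on the coil spring, in m: 0 unloaded (top stop), 0.016 at the bottom stop; 0.4 N preload, then 0.8 N per mm. The brass weight alone sinks it by about 4 mm. Beyond 12 mm (about 10 N) the spring is overloaded.
- brass_centre (a point): Centre, half-way up, of the loose brass slotted weight: disc 58 mm across, 20 mm thick, 0.37 kg; z up, x from its axis to its slot's mouth. On top a boss 20 mm across, 3 mm high. Grip it across the sides, square to the slot, by its upper 14 mm: fingertips stay above the rack when taking it, and above the steel weight on the stem, which is only 4 mm narrower.
- brass_mouth (a point): Middle of the mouth of the brass weight's slot, on the rim, half-way up, 29 mm from its axis. The slot is 13 mm wide, runs in just past the axis, and flares to 24 mm over the outer 10 mm. With its end against the 10 mm stem the weight's axis is 0.4 mm past the stem's axis.
- brass_under (a point): Centre of the brass weight's underside. Round it a recess 23.4 mm across, 3.5 mm deep, that drops over the boss of the weight below when the two axes are within about 1.5 mm; the underside then lies on the steel weight's top.
- rack: Wooden block 180 x 82 mm, 20 mm high, fixed; origin at the centre of its underside. Two round recesses 62 mm across, 4 mm deep, 44 mm either side of the origin along x, hold the brass and another steel weight (which is where varies); undersides 16 mm above the bench. Thick cables hang 0.25 m to its right (-y) over the bench's edge, from 0.5 m ahead of the robot on: reach in from nearer.
- steel_centre (a point): Centre of the other, loose, steel slotted weight in the rack, same shape and size as the brass one. To be left alone.
- nail_jar: Glass jar of nails with tan lid, 62 mm across, 85 mm high; origin at its base. To be left alone.
- screwdriver: Screwdriver with yellow handle lying on the bench, 238 mm long along its y, 26 mm high; origin at its middle on the bench. To be left alone.
Things that resemble listed ones, but are neither listed nor needed, are in the scene too. Of the things shaped like the part that bears brass_centre, the brass one is meant.

How it is judged:
By the outcome, as a careful person would: the job done as asked, in the order asked, and still so for the second after the job is handed in, with the robot touching nothing.
It also fails if it takes over 43 s, if anything falls off the work surface, if the arm or the gripper's body presses on something with over 40 N, if the wrist force passes 120 N, or if a joint passes its speed limit or range.

## Working session

There is one attempt and no reset: what is moved stays moved. The work goes in short steps, Python scripts to look and compute and a tool call to move; the robot and the scene stay as the last step left them, time stands still between calls to the robot, and variables do not carry over. Pictures are saved under pics/ and viewed, at most 10 in all, crops included, and the job is handed in when it is done.

Besides the shell and the picture viewer there is one more tool, called after "Call:" by a JSON object that holds its "api" and its "payload", one argument or row to a line. jog_arm: Moves the arm, as the interface text tells. Its arguments: {"type":"object","properties":{"series":{"type":"array"},"hand":{"type":"number"},"force":{"type":"number"}},"required":["series"]}

```bash
ls; mkdir -p pics; python3 - <<'E'
from cell import arm
import cv2
print(arm.read_state())
for n in("scene","top"):
    d=arm.get_image(n); cv2.imwrite(f"pics/{n}0.png",d["frame"][:,:,::-1])
    print(n,d["mtx"],d["k1"],d["eye"],d["attitude"])
E
```

```text
pics
{'clock': 0.0, 'joint_positions': array([ 1.23878957,  0.69000307, -0.19450464,  1.56634763,  0.15731381,
        0.90248533, -0.21509194]), 'joint_vel': array([ 0.00021609, -0.00058731,  0.00204144, -0.00109406,  0.00079981,
        0.00024886, -0.00103032]), 'joint_torque': array([-4.06609997e-04, -5.27554214e+01, -1.26665108e+00, -1.53428650e+01,
       -5.25683386e-02,  6.59894184e-03,  1.82287649e-04]), 'position': array([ 223.29009259, -583.08955418,  245.89690858]), 'tcp_rot': array([-8.93650852e-04,  9.83310762e-01,  1.81931549e-01, -2.40236843e-04]), 'ft_force': array([-0.76447075,  0.808553  ,  0.02171512]), 'torque': array([-0.06596563, -0.00547265, -0.02637341]), 'grip_force': 0.0, 'opening': 0.9990751356308726}
scene [[587.33719579   0.         320.07099972]
 [  0.         587.33719579 246.68731093]
 [  0.           0.           1.        ]] -0.066707325270867 [-265.53062684  836.91206676  666.50242072] [ 0.21878703 -0.37689669  0.7714117  -0.46368643]
top [[588.21572988   0.         317.95647251]
 [  0.         588.21572988 250.01078182]
 [  0.           0.           1.        ]] -0.19834040566162287 [ 466.71274513  156.88533396 1208.09419153] [-0.05518803  0.70697553 -0.70428073  0.0335936 ]
```

View pics/scene0.png

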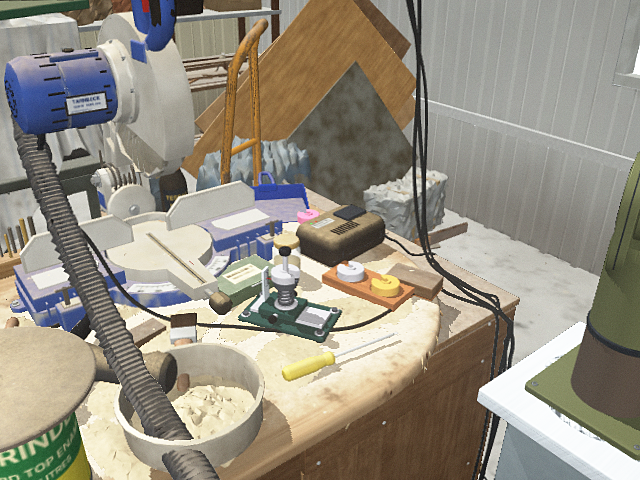

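View pics/top0.png

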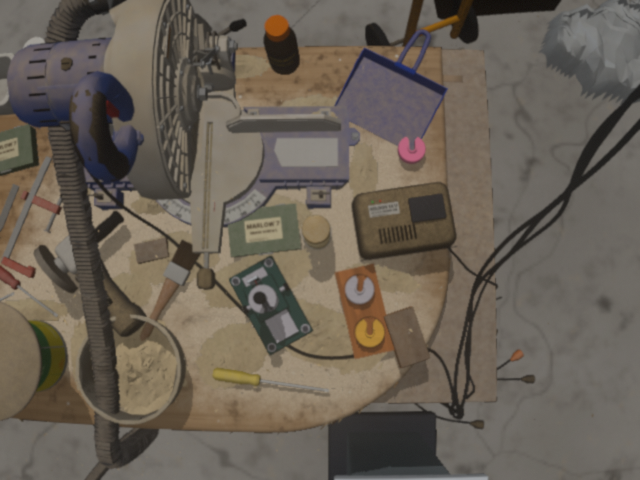

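The scene view shows the tester near (290,300), with the brass weight at (385,285) in the rack. In the top view, the tester is near (270,305), brass at (370,332), steel at (360,290), jar lid at (316,232) and screwdriver along (215–330, 375–392). Next I'll zoom in on both.

```bash
python3 - <<'E'
import cv2
a=cv2.imread("pics/top0.png")[245:365,225:425]; b=cv2.imread("pics/scene0.png")[235:350,230:420]
cv2.imwrite("pics/topc.png",cv2.resize(a,None,fx=4,fy=4,interpolation=cv2.INTER_CUBIC))
cv2.imwrite("pics/scenec.png",cv2.resize(b,None,fx=4,fy=4,interpolation=cv2.INTER_CUBIC))
E
```

```text
(no output)
```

View pics/topc.png

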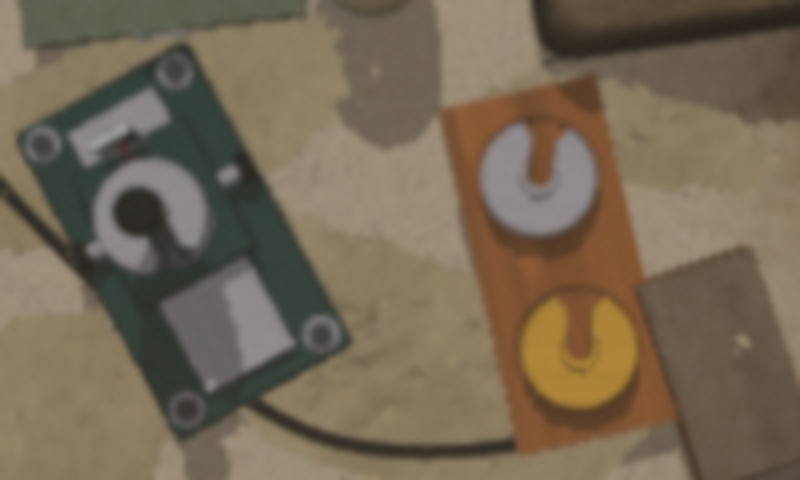

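View pics/scenec.png

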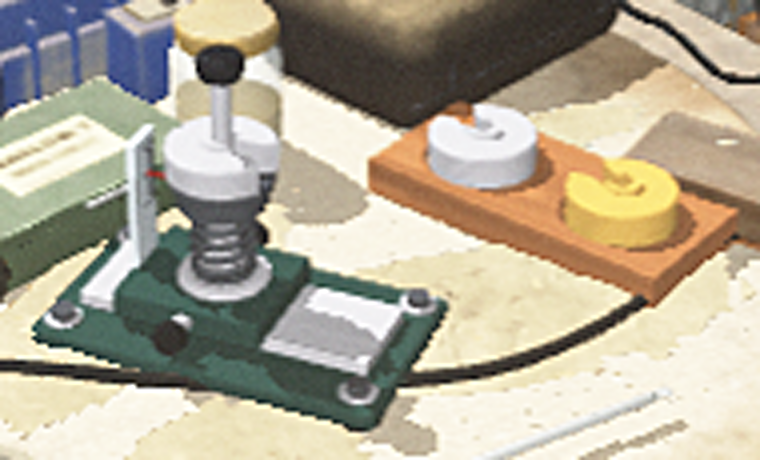

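```bash
cat > h.py <<'E'
import numpy as np, cv2
from cell import arm
from scipy.optimize import least_squares
from scipy.spatial.transform import Rotation as R
class Cam:
    def __init__(s,name):
        d=arm.get_image(name); s.img=d["frame"]; s.K=np.array(d["mtx"]); s.k=d["k1"]; s.e=np.array(d["eye"])
        q=np.array(d["attitude"]); s.R=R.from_quat(np.r_[q[1:],q[0]]).as_matrix()
    def proj(s,P):
        p=(np.atleast_2d(P)-s.e)@s.R; u=p[:,:2]/p[:,2:]; u=u*(1+s.k*(u**2).sum(1,keepdims=True))
        return u@s.K[:2,:2].T+s.K[:2,2]
    def ray(s,uv):
        dist=np.array([s.k,0,0,0]); u=cv2.undistortPoints(np.array([[uv]],float),s.K,dist)[0,0]
        return s.R@np.r_[u,1]
    def onz(s,uv,z):
        r=s.ray(uv); return s.e+r*(z-s.e[2])/r[2]
def tri(cs,uvs):
    A=0;b=0
    for c,uv in zip(cs,uvs):
        r=c.ray(uv); r/=np.linalg.norm(r); M=np.eye(3)-np.outer(r,r); A=A+M; b=b+M@c.e
    return np.linalg.solve(A,b)
T=np.linspace(0,2*np.pi,73)[:-1]
def cyl(p,r,h):  # p = top centre
    c=np.c_[r*np.cos(T),r*np.sin(T),0*T]; return np.r_[p+c,p+c-[0,0,h]]
D=np.c_[np.cos(T[::3]),np.sin(T[::3])]
def blob(c,lo,hi,box):
    x0,y0,x1,y1=box; m=np.zeros(c.img.shape[:2],np.uint8)
    m[y0:y1,x0:x1]=cv2.inRange(cv2.cvtColor(c.img,cv2.COLOR_RGB2HSV),lo,hi)[y0:y1,x0:x1]
    n,l,s,_=cv2.connectedComponentsWithStats(m); i=1+np.argmax(s[1:,4]); return np.argwhere(l==i)[:,::-1].astype(float)
def fit(cs,pts,r,h,p0,ext=.4):
    S=[(D@p.T).max(1)+ext for p in pts]
    f=lambda p:np.concatenate([(D@c.proj(cyl(p,r,h)).T).max(1)-s for c,s in zip(cs,S)])
    q=least_squares(f,p0,loss="soft_l1"); return q.x,np.sqrt(np.mean(q.fun**2))
E
python3 - <<'E'
from h import *
t,s=Cam("top"),Cam("scene")
print("knob",tri([t,s],[(225+138/4,245+212/4),(230+219/4,235+65/4)]))
print("brass boss",tri([t,s],[(225+579/4,245+351/4),(230+624/4,235+190/4)]))
lo,hi=(18,120,60),(32,255,255)
bt=blob(t,lo,hi,(345,310,395,355)); bs=blob(s,lo,hi,(360,265,410,305))
print(len(bt),bt.min(0),bt.max(0),bs.min(0),bs.max(0))
for cs,p in (([t,s],[bt,bs]),): print("brass top",fit(cs,p,29,16,[430,-30,36]))
kt=blob(t,(0,0,0),(179,255,45),(250,285,272,310)); ks=blob(s,(0,0,0),(179,255,70),(275,240,295,262))
print(kt.min(0),kt.max(0),len(kt),ks.min(0),ks.max(0),len(ks))
f=lambda a,z:t.onz((225+a[0]/4,245+a[1]/4),z)
for z in (10,20):
  C=[f(a,z) for a in((17,133),(187,42),(352,342),(180,440))]
  print(z,np.round(C,1).tolist(),"ctr",np.mean(C,0),[np.linalg.norm(C[i]-C[i-1]) for i in range(4)])
  for i,j in((3,0),(2,1)): v=C[j]-C[i]; print(np.degrees(np.arctan2(v[1],v[0])))
m,b=f((577,293),36),f((579,351),36); v=m-b; print("slot",v,np.degrees(np.arctan2(v[1],v[0])))
for z in(20,):
  C=[f(a,z) for a in((443,110),(597,76),(680,422),(519,453))]
  print("rack",np.round(C,1).tolist(),np.mean(C,0)); 
  for i,j in((3,0),(2,1)): v=C[j]-C[i]; print(np.degrees(np.arctan2(v[1],v[0])))
print("jar",t.onz((316,232),85))
print("screw",t.onz((213,375),10),t.onz((329,393),5))
E
```

```text
knob [513.15209894 295.62092143 146.24357332]
brass boss [449.72151258  89.41107153  32.69140049]
550 [355. 319.] [384. 346.] [371. 275.] [399. 296.]
brass top (array([450.851219  ,  90.36876758,  33.96952918]), np.float64(0.37885261459812863))
[255. 295.] [264. 302.] 39 [279. 247.] [290. 255.] 92
10 [[559.0, 376.6, 10.0], [606.4, 289.1, 10.0], [453.5, 203.1, 10.0], [403.1, 290.1, 10.0]] ctr [505.52969238 289.73098168  10.        ] [np.float64(178.2605566422088), np.float64(99.51699458431534), np.float64(175.42836172006204), np.float64(100.56539061521032)]
29.02098038437952
29.359100713912333
20 [[558.2, 374.8, 20.0], [605.3, 288.0, 20.0], [453.7, 202.7, 20.0], [403.7, 289.0, 20.0]] ctr [505.20570327 288.62217363  20.        ] [np.float64(176.77268901124367), np.float64(98.68636711539008), np.float64(173.96413325655283), np.float64(99.72601261533089)]
29.020980384379527
29.359100713912326
slot [28.6875551   0.97082699  0.        ] 1.9382296233499936
rack [[570.9, 157.4, 20.0], [588.4, 79.3, 20.0], [414.0, 38.0, 20.0], [398.5, 118.8, 20.0]] [492.95516215  98.34961624  20.        ]
12.621987334511664
13.306733975294938
jar [643.6401684  195.65639743  85.        ]
screw [360.30405778 406.98617803  10.        ] [327.0353984  170.12114591   5.        ]
```

```bash
cat >> h.py <<'E'
def slotdir(c,pts,z,rad,ctr):
    # slot pixels: inside the top disc yet not in the mask, mapped to world
    m=np.zeros((480,640),bool); ij=pts.astype(int); m[ij[:,1],ij[:,0]]=1
    u=np.mgrid[-rad:rad+.1:.5,-rad:rad+.1:.5].reshape(2,-1).T; u=u[np.hypot(*u.T)<rad]
    q=np.rint(c.proj(np.c_[u+ctr[:2],0*u[:,:1]+z])).astype(int); s=u[~m[q[:,1],q[:,0]]]
    s=s[np.hypot(*s.T)>8]; v=s.mean(0); return np.degrees(np.arctan2(v[1],v[0])),v,len(s)
def pose():
    s=arm.read_state(); q=s["tcp_rot"]; M=R.from_quat(np.r_[q[1:],q[0]]).as_matrix()
    return s,np.array(s["position"]),M,np.degrees(np.arctan2(M[1,0],M[0,0]))
def plan(p,ang):
    # shift along the present tool axes (mm) and yaw (deg) to reach p with tool x at ang
    s,x,M,a=pose(); d=M.T@(np.array(p)-x); print("at",x.round(1),"ang",round(a,1),"shift",d.round(1),"yaw",round(-((ang-a+180)%360-180),1),"t",round(s["clock"],2))
E
python3 - <<'E'
from h import *
t,s=Cam("top"),Cam("scene")
lo,hi=(18,120,60),(32,255,255)
bt=blob(t,lo,hi,(345,310,395,355)); bs=blob(s,lo,hi,(360,265,410,305))
p,_=fit([t,s],[bt,bs],29,16,[430,90,36])
for z in(33,34,36): 
  tp,e=fit([t],[bt],29,16,[450,90,z]); print("top only",tp,e)
for r in (22,25,27): print(slotdir(t,bt,34,r,p))
for thr in(35,45,55):
  kt=blob(t,(0,0,0),(179,255,thr),(250,285,267,304)); ks=blob(s,(0,0,0),(179,255,thr+25),(275,240,295,262))
  print("knob top",fit([t,s],[kt,ks],12,14,[510,290,155]),kt.min(0),kt.max(0),ks.min(0),ks.max(0))
g=cv2.cvtColor(t.img,cv2.COLOR_RGB2GRAY); print(g[290:308,250:270])
# disc of steel weight on the stem, top view, z=106
st=blob(t,(0,0,105),(179,60,255),(243,280,282,318)); print(st.min(0),st.max(0),fit([t],[st],27,16,[513,295,106]))
plan([400,-180,240],20)
E
```

```text
top only [450.6891151   90.27705261  32.93714889] 0.3079480289733462
top only [450.68911521  90.27705298  32.93715565] 0.3079480327183224
top only [450.68911502  90.27705238  32.9371452 ] 0.30794802677224425
(np.float64(-0.41784395978148287), array([14.44382022, -0.10533708]), 712)
(np.float64(0.0076662691648988176), array([1.63360656e+01, 2.18579235e-03]), 915)
(np.float64(-0.22921205491329216), array([17.67209302, -0.07069767]), 1075)Traceback (most recent call last):
  File "<stdin>", line 10, in <module>
  File "h.py", line 29, in blob
    n,l,s,_=cv2.connectedComponentsWithStats(m); i=1+np.argmax(s[1:,4]); return np.argwhere(l==i)[:,::-1].astype(float)
                                                     ~~~~~~~~~^^^^^^^^^
    return _wrapfunc(a, 'argmax', axis=axis, out=out, **kwds)
    return bound(*args, **kwds)
ValueError: attempt to get argmax of an empty sequence
```

Call:
{"api": "jog_arm", "payload": {
  "series": [
    {"x": 0.031, "y": -0.031},
    {"x": 0.031, "y": -0.031},
    {"x": 0.031, "y": -0.031},
    {"x": 0.031, "y": -0.031},
    {"x": 0.031, "y": -0.031},
    {"x": 0.031, "y": -0.031},
    {"x": 0.031, "y": -0.031},
    {"x": 0.031, "y": -0.031},
    {"x": 0.031, "y": -0.031},
    {"x": 0.031, "y": -0.031}
  ],
  "hand": 0,
  "force": 25
}}

```text
validation failed for argument at $.se...
```

```bash
python3 - <<'E'
from h import *
plan([450.8,90.2,130],0.5)
t,s=Cam("top"),Cam("scene")
for thr in(45,60,75):
  g=cv2.cvtColor(t.img,cv2.COLOR_RGB2GRAY); gs=cv2.cvtColor(s.img,cv2.COLOR_RGB2GRAY)
  kt=blob(t,(0,0,0),(179,255,thr),(251,290,266,303)); ks=blob(s,(0,0,0),(179,255,thr+15),(275,240,295,262))
  print("knob top",fit([t,s],[kt,ks],12,14,[510,290,155]),kt.min(0),kt.max(0),ks.min(0),ks.max(0))
st=blob(t,(0,0,105),(179,60,255),(243,280,282,318)); print(st.min(0),st.max(0),fit([t],[st],27,16,[513,295,106]))
np.savetxt("g.txt",g[284:316,244:284],fmt="%d")
E
cat g.txt
```

```text
at [ 223.5 -583.5  246.5] ang 21.0 shift [ 453.3 -547.7  116.7] yaw 20.5 t 0.3
knob top (array([513.68224416, 295.26713393, 152.9704224 ]), np.float64(2.6394405016205473)) [256. 296.] [264. 302.] [279. 247.] [290. 255.]
knob top (array([513.39943332, 295.06423669, 153.14587712]), np.float64(1.3761195961177497)) [254. 293.] [265. 302.] [279. 247.] [290. 255.]
knob top (array([513.54322883, 295.06811657, 153.54195112]), np.float64(1.2035517833342282)) [254. 292.] [265. 302.] [279. 246.] [290. 255.]
[247. 285.] [276. 311.] (array([514.50592803, 298.85093916,  96.93244469]), np.float64(1.1533282844290524))
86 116 133 133 124 108 85 69 64 62 59 56 56 62 69 76 80 84 89 93 92 84 77 72 66 62 61 60 59 60 60 58 55 55 58 60 60 61 58 51
71 99 122 123 109 93 75 63 56 55 57 63 76 93 104 111 116 118 120 123 119 114 107 99 88 75 65 62 60 61 59 59 56 55 57 59 62 65 69 63
62 79 96 94 80 70 62 57 53 56 71 91 110 122 131 134 135 136 135 135 134 133 129 124 114 99 82 68 62 60 60 60 58 54 56 62 70 84 94 89
58 62 68 67 63 61 59 57 60 74 97 119 131 137 139 139 140 139 138 137 139 138 138 136 132 123 108 89 
[... 3093 characters left out ...]
3 127 112 101 97 89 70 57 53 57 62 62 62 60 57 55 53 54 54 57 60 58 59 59 65 75
46 40 41 41 45 50 51 50 52 59 74 91 106 116 122 119 105 100 96 86 68 55 52 55 56 57 58 57 53 53 51 51 52 52 55 58 63 75 83 91
54 42 42 43 45 50 51 51 51 52 57 64 75 88 96 99 95 93 89 78 60 51 51 52 53 52 52 51 51 51 51 51 49 52 58 65 77 90 96 99
80 53 47 46 49 51 50 51 52 52 51 54 58 66 71 72 71 73 70 64 55 51 51 51 50 50 51 49 51 51 49 50 56 64 75 86 94 98 101 104
111 79 54 48 51 51 51 53 56 57 55 53 52 57 58 57 55 55 55 53 52 50 49 51 50 51 50 49 51 51 55 66 75 86 93 99 101 103 108 116
129 107 71 51 50 53 56 58 59 60 59 56 53 55 56 52 51 51 51 50 50 50 50 50 51 51 50 50 53 61 73 85 93 99 101 101 104 115 125 131
```

Call:
{"api": "jog_arm", "payload": {
  "series": [
    {"x": 0.031, "y": -0.031, "z": 0.0, "yaw": 0.0},
    {"x": 0.031, "y": -0.031, "z": 0.0, "yaw": 0.0},
    {"x": 0.031, "y": -0.031, "z": 0.0, "yaw": 0.0},
    {"x": 0.031, "y": -0.031, "z": 0.0, "yaw": 0.0},
    {"x": 0.031, "y": -0.031, "z": 0.0, "yaw": 0.0},
    {"x": 0.031, "y": -0.031, "z": 0.0, "yaw": 0.0},
    {"x": 0.031, "y": -0.031, "z": 0.0, "yaw": 0.0},
    {"x": 0.031, "y": -0.031, "z": 0.0, "yaw": 0.0},
    {"x": 0.031, "y": -0.031, "z": 0.0, "yaw": 0.0},
    {"x": 0.031, "y": -0.031, "z": 0.0, "yaw": 0.0}
  ],
  "hand": 0,
  "force": 25
}}

```text
clock: 1.4
position: [402.9, -181.7, 247.0]
tcp_rot: [0.0, 0.983, 0.182, 0.0]
ft_force: [0.7, 0.7, 0.4]
opening: 0.999
grip_force: 0.0
```

Call:
{"api": "jog_arm", "payload": {
  "series": [
    {"x": 0.0, "y": 0.0, "z": 0.025, "yaw": 6.8},
    {"x": 0.0, "y": 0.0, "z": 0.025, "yaw": 6.8},
    {"x": 0.0, "y": 0.0, "z": 0.025, "yaw": 6.9},
    {"x": 0.007, "y": -0.039, "z": 0.006, "yaw": 0.0},
    {"x": 0.007, "y": -0.039, "z": 0.006, "yaw": 0.0},
    {"x": 0.007, "y": -0.039, "z": 0.006, "yaw": 0.0},
    {"x": 0.007, "y": -0.039, "z": 0.006, "yaw": 0.0},
    {"x": 0.007, "y": -0.039, "z": 0.006, "yaw": 0.0},
    {"x": 0.007, "y": -0.039, "z": 0.006, "yaw": 0.0},
    {"x": 0.007, "y": -0.038, "z": 0.006, "yaw": 0.0}
  ]
}}

```text
clock: 2.4
position: [449.5, 91.1, 129.6]
tcp_rot: [-0.0, 1.0, 0.004, 0.0]
ft_force: [0.1, -0.7, -0.7]
opening: 1.001
grip_force: 0.0
```

```bash
python3 - <<'E'
from h import *
plan([450.8,90.2,32],0.5)
E
```

```text
at [449.5  91.1 129.6] ang 0.5 shift [ 1.2  0.9 97.6] yaw -0.0 t 2.4
```

```bash
python3 - <<'E'
from h import *
a=cv2.imread("pics/scene0.png")[250:320,365:455]; b=cv2.imread("pics/top0.png")[295:375,370:440]
A=cv2.resize(a,None,fx=5,fy=5,interpolation=cv2.INTER_CUBIC);B=cv2.resize(b,None,fx=5,fy=5,interpolation=cv2.INTER_CUBIC)
o=np.zeros((400,800,3),np.uint8);o[:350,:450]=A;o[:400,450:800]=B;cv2.imwrite("pics/blk.png",o)
E
```

```text
(no output)
```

View pics/blk.png

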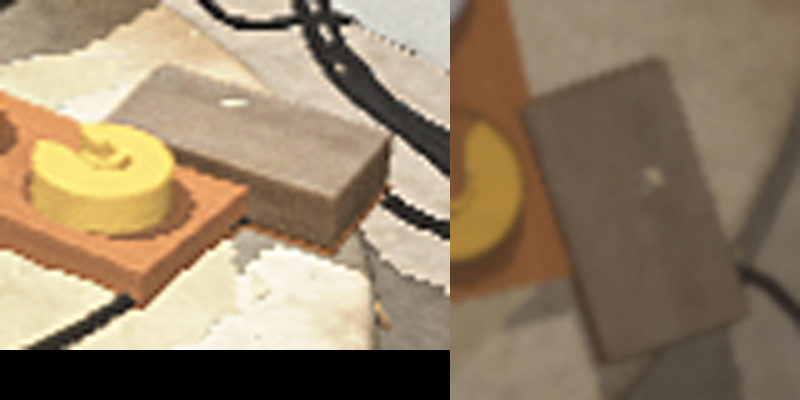

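The block beside the rack has top corners at about (160,65), (388,140) and (333,196) in the left crop. The same corners are at (665,60), (748,315) and (603,362) in the right crop. I'll triangulate its height.

```bash
python3 - <<'E'
from h import *
t,s=Cam("top"),Cam("scene")
for a,b in(((160,65),(665,60)),((388,140),(748,315)),((333,196),(603,362)),((234,102),(652,178))):
    print(tri([s,t],[(365+a[0]/5,250+a[1]/5),(370+(b[0]-450)/5,295+b[1]/5)]))
print(t.onz((370+(523-450)/5,295+105/5),30))
E
```

```text
[502.0392755    2.79477367  24.72626727]
[399.56149604 -30.59120925  23.47822353]
[380.47058357  27.36565593  27.43692356]
[454.0686641    8.27943156  30.39314293]
[483.07467322  59.6217951   30.        ]
```

Call:
{"api": "jog_arm", "payload": {
  "series": [
    {"x": 0.001, "y": 0.001, "z": 0.02, "yaw": 0.0},
    {"x": 0.0, "y": 0.0, "z": 0.02, "yaw": 0.0},
    {"x": 0.0, "y": 0.0, "z": 0.02, "yaw": 0.0},
    {"x": 0.0, "y": 0.0, "z": 0.015, "yaw": 0.0},
    {"x": 0.0, "y": 0.0, "z": 0.01, "yaw": 0.0},
    {"x": 0.0, "y": 0.0, "z": 0.005, "yaw": 0.0},
    {"x": 0.0, "y": 0.0, "z": 0.002, "yaw": 0.0},
    {"x": 0.0, "y": 0.0, "z": 0.0, "yaw": 0.0},
    {"x": 0.0, "y": 0.0, "z": 0.0, "yaw": 0.0},
    {"x": 0.0, "y": 0.0, "z": 0.0, "yaw": 0.0}
  ]
}}

```text
clock: 3.5
position: [450.3, 88.2, 38.2]
tcp_rot: [-0.0, 1.0, 0.004, 0.0]
ft_force: [0.8, 0.5, 0.9]
opening: 0.998
grip_force: 0.0
```

Call:
{"api": "jog_arm", "payload": {
  "series": [
    {"x": 0.0, "y": -0.001, "z": 0.001, "yaw": 0.0},
    {"x": 0.0, "y": 0.0, "z": 0.001, "yaw": 0.0},
    {"x": 0.0, "y": 0.0, "z": 0.0, "yaw": 0.0},
    {"x": 0.0, "y": 0.0, "z": 0.0, "yaw": 0.0},
    {"x": 0.0, "y": 0.0, "z": 0.0, "yaw": 0.0},
    {"x": 0.0, "y": 0.0, "z": 0.0, "yaw": 0.0},
    {"x": 0.0, "y": 0.0, "z": 0.0, "yaw": 0.0},
    {"x": 0.0, "y": 0.0, "z": 0.0, "yaw": 0.0},
    {"x": 0.0, "y": 0.0, "z": 0.0, "yaw": 0.0},
    {"x": 0.0, "y": 0.0, "z": 0.0, "yaw": 0.0}
  ]
}}

```text
clock: 4.5
position: [450.3, 89.2, 36.9]
tcp_rot: [-0.0, 1.0, 0.004, 0.001]
ft_force: [-0.7, 0.8, 14.4]
opening: 0.999
grip_force: 7.0
```

```bash
python3 - <<'E'
from h import *
for i in range(3): s=arm.read_state(); print(s["position"],s["ft_force"],s["torque"])
E
```

```text
[450.258816    89.16124601  36.8626398 ] [-0.74959897  0.83345002 14.40296305] [-0.46092792  0.21604848 -0.11297665]
[450.258816    89.16124601  36.8626398 ] [-0.74959897  0.83345002 14.40296305] [-0.46092792  0.21604848 -0.11297665]
[450.258816    89.16124601  36.8626398 ] [-0.74959897  0.83345002 14.40296305] [-0.46092792  0.21604848 -0.11297665]
```

Call:
{"api": "jog_arm", "payload": {
  "series": [
    {"x": 0.0, "y": 0.0, "z": -0.002, "yaw": 0.0},
    {"x": 0.0, "y": 0.0, "z": 0.0, "yaw": 0.0},
    {"x": 0.0, "y": 0.0, "z": 0.0, "yaw": 0.0},
    {"x": 0.0, "y": 0.0, "z": 0.0, "yaw": 0.0},
    {"x": 0.0, "y": 0.0, "z": 0.0, "yaw": 0.0},
    {"x": 0.0, "y": 0.0, "z": 0.0, "yaw": 0.0},
    {"x": 0.0, "y": 0.0, "z": 0.0, "yaw": 0.0},
    {"x": 0.0, "y": 0.0, "z": 0.0, "yaw": 0.0},
    {"x": 0.0, "y": 0.0, "z": 0.0, "yaw": 0.0},
    {"x": 0.0, "y": 0.0, "z": 0.0, "yaw": 0.0}
  ]
}}

```text
clock: 5.5
position: [450.0, 89.1, 37.7]
tcp_rot: [0.0, 1.0, 0.004, 0.0]
ft_force: [0.9, 0.6, 0.3]
opening: 1.002
grip_force: 0.0
```

Call:
{"api": "jog_arm", "payload": {
  "series": [
    {"x": 0.0, "y": 0.0, "z": 0.0, "yaw": 0.0},
    {"x": 0.0, "y": 0.0, "z": 0.0, "yaw": 0.0},
    {"x": 0.0, "y": 0.0, "z": 0.0, "yaw": 0.0},
    {"x": 0.0, "y": 0.0, "z": 0.0, "yaw": 0.0},
    {"x": 0.0, "y": 0.0, "z": 0.0, "yaw": 0.0},
    {"x": 0.0, "y": 0.0, "z": 0.0, "yaw": 0.0},
    {"x": 0.0, "y": 0.0, "z": 0.0, "yaw": 0.0},
    {"x": 0.0, "y": 0.0, "z": 0.0, "yaw": 0.0},
    {"x": 0.0, "y": 0.0, "z": 0.0, "yaw": 0.0},
    {"x": 0.0, "y": 0.0, "z": 0.0, "yaw": 0.0}
  ],
  "hand": 1,
  "force": 30
}}

```text
clock: 6.5
position: [450.0, 89.2, 37.7]
tcp_rot: [-0.0, 1.0, 0.004, 0.0]
ft_force: [-0.2, 1.4, -0.3]
opening: 0.64
grip_force: 30.0
```

Call:
{"api": "jog_arm", "payload": {
  "series": [
    {"x": 0.0, "y": 0.0, "z": -0.005, "yaw": 0.0},
    {"x": 0.0, "y": 0.0, "z": -0.01, "yaw": 0.0},
    {"x": 0.0, "y": 0.0, "z": -0.02, "yaw": 0.0},
    {"x": 0.0, "y": 0.0, "z": -0.025, "yaw": 0.0},
    {"x": 0.0, "y": 0.0, "z": -0.025, "yaw": -5.0},
    {"x": 0.0, "y": 0.0, "z": -0.025, "yaw": -6.0},
    {"x": 0.0, "y": 0.0, "z": -0.02, "yaw": -6.0},
    {"x": 0.0, "y": 0.0, "z": -0.01, "yaw": -6.0},
    {"x": 0.0, "y": 0.0, "z": 0.0, "yaw": -5.7},
    {"x": 0.0, "y": 0.0, "z": 0.0, "yaw": 0.0}
  ]
}}

```text
clock: 7.5
position: [449.6, 88.6, 178.6]
tcp_rot: [0.0, 0.968, 0.252, 0.0]
ft_force: [0.6, -0.0, -3.9]
opening: 0.64
grip_force: 30.0
```

```bash
python3 - <<'E'
from h import *
s,x,M,a=pose(); print(x,a,s["ft_force"],s["torque"],s["opening"],s["grip_force"],M.round(3).tolist())
c=Cam("scene"); b=c.img; 
p=c.proj(x)[0].astype(int); print(p)
lo,hi=(18,120,60),(32,255,255)
m=blob(c,lo,hi,(p[0]-50,p[1]-50,p[0]+50,p[1]+50)); print(m.min(0),m.max(0))
cr=b[max(p[1]-60,0):p[1]+75,p[0]-90:p[0]+90,::-1]; cv2.imwrite("pics/held.png",cv2.resize(cr,None,fx=4,fy=4,interpolation=cv2.INTER_CUBIC))
E
```

```text
[449.59246702  88.61088673 178.57348073] 29.155334440817505 [ 0.58452965 -0.01685579 -3.86651176] [0.0136112  0.05229371 0.01001009] 0.6395353422602592 29.998447922989726 [[0.873, 0.487, 0.0], [0.487, -0.873, -0.0], [0.0, 0.0, -1.0]]
[391 218]
[375. 213.] [405. 234.]
```

View pics/held.png

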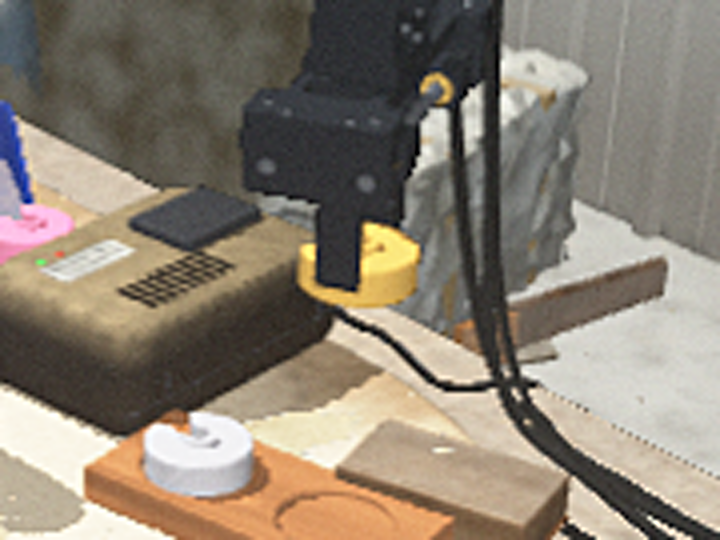

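The brass weight hangs level in the fingers at about (360,265), and the steel weight is still in its recess at (200,455). Next I move to the pre-insertion pose, 62 mm before the stem.

Call:
{"api": "jog_arm", "payload": {
  "series": [
    {"x": 0.0135, "y": -0.0213, "z": 0.0, "yaw": 0.0},
    {"x": 0.0135, "y": -0.0213, "z": 0.0, "yaw": 0.0},
    {"x": 0.0135, "y": -0.0213, "z": 0.0, "yaw": 0.0},
    {"x": 0.0135, "y": -0.0213, "z": 0.0, "yaw": 0.0},
    {"x": 0.0135, "y": -0.0213, "z": 0.0, "yaw": 0.0},
    {"x": 0.0135, "y": -0.0213, "z": 0.0, "yaw": 0.0},
    {"x": 0.0135, "y": -0.0213, "z": 0.0, "yaw": 0.0},
    {"x": 0.0, "y": 0.0, "z": 0.02, "yaw": 0.0},
    {"x": 0.0, "y": 0.0, "z": 0.016, "yaw": 0.0},
    {"x": 0.0, "y": 0.0, "z": 0.008, "yaw": 0.0}
  ]
}}

```text
clock: 8.55
position: [458.6, 264.6, 132.2]
tcp_rot: [0.001, 0.968, 0.251, -0.002]
ft_force: [-1.0, -0.2, -3.2]
opening: 0.643
grip_force: 30.0
```

```bash
python3 - <<'E'
from h import *
plan([513.5,295.2,134.7],29.2)
s,x,M,a=pose(); print(s["ft_force"],s["torque"])
c=Cam("scene"); t=Cam("top")
k=c.proj([513.5,295.2,120])[0].astype(int)
cr=c.img[k[1]-60:k[1]+60,k[0]-60:k[0]+100,::-1]; print(k-60); cv2.imwrite("pics/pre.png",cv2.resize(cr,None,fx=5,fy=5,interpolation=cv2.INTER_CUBIC))
# expected brass (top centre) fitted from the scene view alone with x,y from the TCP
lo,hi=(18,120,60),(32,255,255); p=c.proj(x)[0].astype(int)
m=blob(c,lo,hi,(p[0]-40,p[1]-40,p[0]+40,p[1]+40)); S=(D@m.T).max(1)+.4
f=lambda z:(D@c.proj(cyl(np.r_[x[:2],z[0]],29,20)).T).max(1)-S
q=least_squares(f,[130.],loss="soft_l1"); print("brass top z",q.x,np.sqrt(np.mean(q.fun**2)))
E
```

```text
at [458.6 264.6 132.2] ang 29.1 shift [62.8 -0.  -2.8] yaw -0.1 t 8.55
[-1.0098961  -0.22343786 -3.20629536] [0.01163138 0.00291328 0.03313708]
[225 203]
brass top z [130.13563411] 2.430950122825336
```

View pics/pre.png

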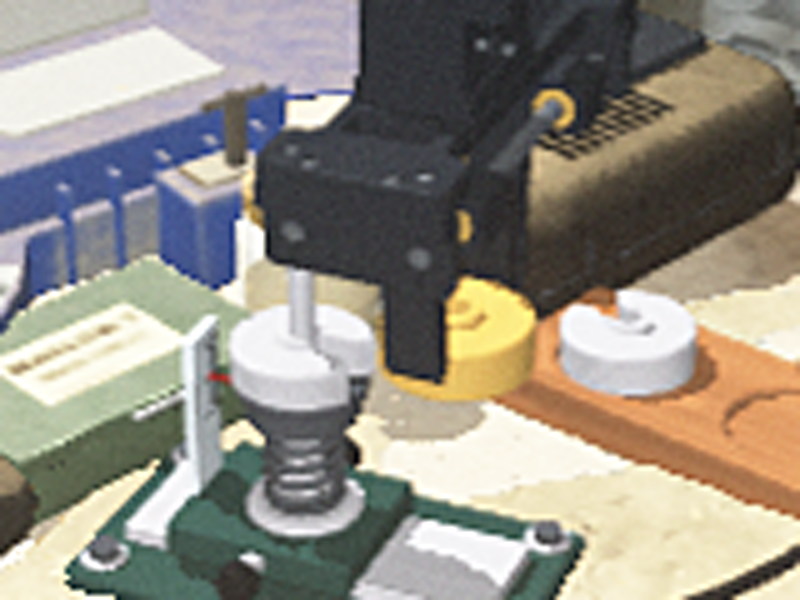

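Call:
{"api": "jog_arm", "payload": {
  "series": [
    {"x": 0.004, "y": 0.0, "z": 0.0, "yaw": 0.0},
    {"x": 0.005, "y": 0.0, "z": 0.0, "yaw": 0.0},
    {"x": 0.005, "y": 0.0, "z": 0.0, "yaw": 0.0},
    {"x": 0.005, "y": 0.0, "z": 0.0, "yaw": 0.0},
    {"x": 0.004, "y": 0.0, "z": 0.0, "yaw": 0.0},
    {"x": 0.003, "y": 0.0, "z": 0.0, "yaw": 0.0},
    {"x": 0.002, "y": 0.0, "z": 0.0, "yaw": 0.0},
    {"x": 0.0, "y": 0.0, "z": 0.0, "yaw": 0.0},
    {"x": 0.0, "y": 0.0, "z": 0.0, "yaw": 0.0},
    {"x": 0.0, "y": 0.0, "z": 0.0, "yaw": 0.0}
  ]
}}

```text
clock: 9.65
position: [484.1, 278.8, 133.7]
tcp_rot: [0.0, 0.968, 0.252, -0.0]
ft_force: [-0.2, 0.1, -4.1]
opening: 0.642
grip_force: 30.0
```

```bash
python3 - <<'E'
from h import *
plan([513.5,295.2,134.7],29.2)
s,x,M,a=pose(); print(s["ft_force"])
c=Cam("scene")
k=c.proj([513.5,295.2,120])[0].astype(int)
cr=c.img[k[1]-35:k[1]+40,k[0]-40:k[0]+60,::-1]; print(k-[40,35]); cv2.imwrite("pics/pre2.png",cv2.resize(cr,None,fx=8,fy=8,interpolation=cv2.INTER_CUBIC))
M3=lambda o,z:c.proj(x+M@[o[0],o[1],z])[0]
# predicted: brass top rim right side, bottom rim etc. in crop px
for n,P in (("bottomrim low",[0,0,0]),):
    for z in(110,113,116):
        q=c.proj(cyl(np.r_[x[:2],z+20],29,20)); print(z,((q.max(0)-(k-[40,35]))*8).round(),((q.min(0)-(k-[40,35]))*8).round())
E
```

```text
at [484.1 278.8 133.7] ang 29.2 shift [33.6  0.  -1. ] yaw -0.0 t 9.65
[-0.17757035  0.06984615 -4.14683272]
[245 228]
110 [581. 417.] [327. 214.]
113 [581. 405.] [327. 203.]
116 [581. 394.] [327. 192.]
```

View pics/pre2.png

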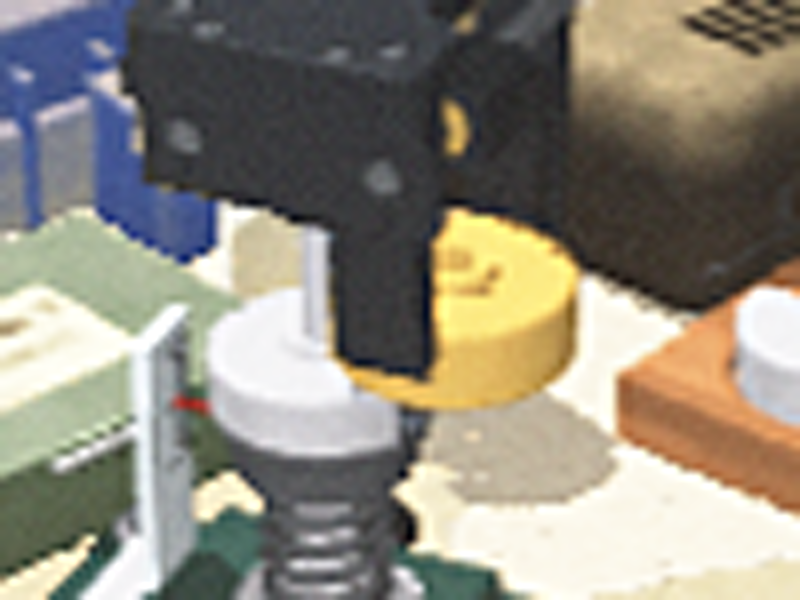

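The fitted rim agrees with the picture: right edge at x≈581, bottom at y≈408, so the underside is at about z 112–113. The slot faces the stem, so I'm going in slowly.

Call:
{"api": "jog_arm", "payload": {
  "series": [
    {"x": 0.002, "y": 0.0, "z": -0.001, "yaw": 0.0},
    {"x": 0.002, "y": 0.0, "z": 0.0, "yaw": 0.0},
    {"x": 0.002, "y": 0.0, "z": 0.0, "yaw": 0.0},
    {"x": 0.002, "y": 0.0, "z": 0.0, "yaw": 0.0},
    {"x": 0.002, "y": 0.0, "z": 0.0, "yaw": 0.0},
    {"x": 0.001, "y": 0.0, "z": 0.0, "yaw": 0.0},
    {"x": 0.001, "y": 0.0, "z": 0.0, "yaw": 0.0},
    {"x": 0.0, "y": 0.0, "z": 0.0, "yaw": 0.0},
    {"x": 0.0, "y": 0.0, "z": 0.0, "yaw": 0.0},
    {"x": 0.0, "y": 0.0, "z": 0.0, "yaw": 0.0}
  ]
}}

```text
clock: 10.7
position: [494.7, 284.8, 134.7]
tcp_rot: [0.0, 0.968, 0.252, -0.0]
ft_force: [0.1, 0.6, -3.7]
opening: 0.643
grip_force: 30.0
```

Call:
{"api": "jog_arm", "payload": {
  "series": [
    {"x": 0.001, "y": 0.0, "z": 0.0, "yaw": 0.0},
    {"x": 0.001, "y": 0.0, "z": 0.0, "yaw": 0.0},
    {"x": 0.001, "y": 0.0, "z": 0.0, "yaw": 0.0},
    {"x": 0.001, "y": 0.0, "z": 0.0, "yaw": 0.0},
    {"x": 0.001, "y": 0.0, "z": 0.0, "yaw": 0.0},
    {"x": 0.001, "y": 0.0, "z": 0.0, "yaw": 0.0},
    {"x": 0.0, "y": 0.0, "z": 0.0, "yaw": 0.0},
    {"x": 0.0, "y": 0.0, "z": 0.0, "yaw": 0.0},
    {"x": 0.0, "y": 0.0, "z": 0.0, "yaw": 0.0},
    {"x": 0.0, "y": 0.0, "z": 0.0, "yaw": 0.0}
  ]
}}

```text
clock: 11.7
position: [500.0, 287.7, 134.7]
tcp_rot: [0.0, 0.968, 0.252, -0.0]
ft_force: [0.3, -0.4, -3.9]
opening: 0.641
grip_force: 30.0
```

Call:
{"api": "jog_arm", "payload": {
  "series": [
    {"x": 0.001, "y": 0.0, "z": 0.0, "yaw": 0.0},
    {"x": 0.001, "y": 0.0, "z": 0.0, "yaw": 0.0},
    {"x": 0.001, "y": 0.0, "z": 0.0, "yaw": 0.0},
    {"x": 0.001, "y": 0.0, "z": 0.0, "yaw": 0.0},
    {"x": 0.001, "y": 0.0, "z": 0.0, "yaw": 0.0},
    {"x": 0.001, "y": 0.0, "z": 0.0, "yaw": 0.0},
    {"x": 0.001, "y": 0.0, "z": 0.0, "yaw": 0.0},
    {"x": 0.001, "y": 0.0, "z": 0.0, "yaw": 0.0},
    {"x": 0.0, "y": 0.0, "z": 0.0, "yaw": 0.0},
    {"x": 0.0, "y": 0.0, "z": 0.0, "yaw": 0.0}
  ]
}}

```text
clock: 12.7
position: [507.0, 291.6, 134.7]
tcp_rot: [0.0, 0.968, 0.252, -0.0]
ft_force: [-0.6, 0.4, -3.7]
opening: 0.644
grip_force: 30.0
```

Call:
{"api": "jog_arm", "payload": {
  "series": [
    {"x": 0.001, "y": 0.0, "z": 0.0, "yaw": 0.0},
    {"x": 0.001, "y": 0.0, "z": 0.0, "yaw": 0.0},
    {"x": 0.001, "y": 0.0, "z": 0.0, "yaw": 0.0},
    {"x": 0.0005, "y": 0.0, "z": 0.0, "yaw": 0.0},
    {"x": 0.0005, "y": 0.0, "z": 0.0, "yaw": 0.0},
    {"x": 0.0, "y": 0.0, "z": 0.0, "yaw": 0.0},
    {"x": 0.0, "y": 0.0, "z": 0.0, "yaw": 0.0},
    {"x": 0.0, "y": 0.0, "z": 0.0, "yaw": 0.0},
    {"x": 0.0, "y": 0.0, "z": 0.0, "yaw": 0.0},
    {"x": 0.0, "y": 0.0, "z": 0.0, "yaw": 0.0}
  ]
}}

```text
clock: 13.7
position: [510.5, 293.6, 134.7]
tcp_rot: [0.0, 0.968, 0.252, 0.0]
ft_force: [0.5, -0.1, -4.2]
opening: 0.643
grip_force: 30.0
```

Call:
{"api": "jog_arm", "payload": {
  "series": [
    {"x": 0.0005, "y": 0.0, "z": 0.0, "yaw": 0.0},
    {"x": 0.0005, "y": 0.0, "z": 0.0, "yaw": 0.0},
    {"x": 0.0005, "y": 0.0, "z": 0.0, "yaw": 0.0},
    {"x": 0.0005, "y": 0.0, "z": 0.0, "yaw": 0.0},
    {"x": 0.0, "y": 0.0, "z": 0.0, "yaw": 0.0},
    {"x": 0.0, "y": 0.0, "z": 0.0, "yaw": 0.0},
    {"x": 0.0, "y": 0.0, "z": 0.0, "yaw": 0.0},
    {"x": 0.0, "y": 0.0, "z": 0.0, "yaw": 0.0},
    {"x": 0.0, "y": 0.0, "z": 0.0, "yaw": 0.0},
    {"x": 0.0, "y": 0.0, "z": 0.0, "yaw": 0.0}
  ]
}}

```text
clock: 14.7
position: [512.3, 294.6, 134.7]
tcp_rot: [0.0, 0.968, 0.252, 0.0]
ft_force: [0.3, 1.1, -3.9]
opening: 0.641
grip_force: 30.0
```

Call:
{"api": "jog_arm", "payload": {
  "series": [
    {"x": 0.0005, "y": 0.0, "z": 0.0, "yaw": 0.0},
    {"x": 0.0005, "y": 0.0, "z": 0.0, "yaw": 0.0},
    {"x": 0.0, "y": 0.0, "z": 0.0, "yaw": 0.0},
    {"x": 0.0, "y": 0.0, "z": 0.0, "yaw": 0.0},
    {"x": 0.0, "y": 0.0, "z": 0.0, "yaw": 0.0},
    {"x": 0.0, "y": 0.0, "z": 0.0, "yaw": 0.0},
    {"x": 0.0, "y": 0.0, "z": 0.0, "yaw": 0.0},
    {"x": 0.0, "y": 0.0, "z": 0.0, "yaw": 0.0},
    {"x": 0.0, "y": 0.0, "z": 0.0, "yaw": 0.0},
    {"x": 0.0, "y": 0.0, "z": 0.0, "yaw": 0.0}
  ]
}}

```text
clock: 15.7
position: [513.1, 295.1, 134.7]
tcp_rot: [0.0, 0.968, 0.252, -0.0]
ft_force: [0.3, 0.3, -3.6]
opening: 0.643
grip_force: 30.0
```

Call:
{"api": "jog_arm", "payload": {
  "series": [
    {"x": 0.0005, "y": 0.0, "z": 0.0, "yaw": 0.0},
    {"x": 0.0005, "y": 0.0, "z": 0.0, "yaw": 0.0},
    {"x": 0.0, "y": 0.0, "z": 0.0, "yaw": 0.0},
    {"x": 0.0, "y": 0.0, "z": 0.0, "yaw": 0.0},
    {"x": 0.0, "y": 0.0, "z": 0.0, "yaw": 0.0},
    {"x": 0.0, "y": 0.0, "z": 0.0, "yaw": 0.0},
    {"x": 0.0, "y": 0.0, "z": 0.0, "yaw": 0.0},
    {"x": 0.0, "y": 0.0, "z": 0.0, "yaw": 0.0},
    {"x": 0.0, "y": 0.0, "z": 0.0, "yaw": 0.0},
    {"x": 0.0, "y": 0.0, "z": 0.0, "yaw": 0.0}
  ]
}}

```text
clock: 16.7
position: [513.4, 295.2, 134.5]
tcp_rot: [0.0, 0.968, 0.252, -0.001]
ft_force: [-5.6, -1.5, -2.9]
opening: 0.641
grip_force: 30.0
```

Call:
{"api": "jog_arm", "payload": {
  "series": [
    {"x": -0.0003, "y": 0.0, "z": 0.0, "yaw": 0.0},
    {"x": 0.0, "y": 0.0, "z": 0.001, "yaw": 0.0},
    {"x": 0.0, "y": 0.0, "z": 0.001, "yaw": 0.0},
    {"x": 0.0, "y": 0.0, "z": 0.001, "yaw": 0.0},
    {"x": 0.0, "y": 0.0, "z": 0.001, "yaw": 0.0},
    {"x": 0.0, "y": 0.0, "z": 0.001, "yaw": 0.0},
    {"x": 0.0, "y": 0.0, "z": 0.001, "yaw": 0.0},
    {"x": 0.0, "y": 0.0, "z": 0.0, "yaw": 0.0},
    {"x": 0.0, "y": 0.0, "z": 0.0, "yaw": 0.0},
    {"x": 0.0, "y": 0.0, "z": 0.0, "yaw": 0.0}
  ]
}}

```text
clock: 17.7
position: [513.4, 295.6, 128.9]
tcp_rot: [-0.0, 0.968, 0.252, -0.0]
ft_force: [-5.2, -1.9, 1.0]
opening: 0.643
grip_force: 30.0
```

Call:
{"api": "jog_arm", "payload": {
  "series": [
    {"x": -0.0005, "y": 0.0, "z": 0.0, "yaw": 0.0},
    {"x": 0.0, "y": 0.0, "z": 0.0, "yaw": 0.0},
    {"x": 0.0, "y": 0.0, "z": 0.0, "yaw": 0.0},
    {"x": 0.0, "y": 0.0, "z": 0.0, "yaw": 0.0},
    {"x": 0.0, "y": 0.0, "z": 0.0, "yaw": 0.0},
    {"x": 0.0, "y": 0.0, "z": 0.0, "yaw": 0.0},
    {"x": 0.0, "y": 0.0, "z": 0.0, "yaw": 0.0},
    {"x": 0.0, "y": 0.0, "z": 0.0, "yaw": 0.0},
    {"x": 0.0, "y": 0.0, "z": 0.0, "yaw": 0.0},
    {"x": 0.0, "y": 0.0, "z": 0.0, "yaw": 0.0}
  ]
}}

```text
clock: 18.7
position: [513.3, 295.5, 128.7]
tcp_rot: [-0.0, 0.968, 0.252, 0.0]
ft_force: [-4.1, 0.2, -1.0]
opening: 0.645
grip_force: 30.0
```

```bash
python3 - <<'E'
from h import *
plan([513.5,295.2,123.6],29.2)
s,x,M,a=pose(); print(s["ft_force"]@M,s["torque"])
c=Cam("scene")
k=c.proj([513.5,295.2,120])[0].astype(int)
cr=c.img[k[1]-35:k[1]+40,k[0]-50:k[0]+50,::-1]; cv2.imwrite("pics/low.png",cv2.resize(cr,None,fx=8,fy=8,interpolation=cv2.INTER_CUBIC))
E
```

```text
at [513.3 295.5 128.7] ang 29.2 shift [0.  0.3 5.1] yaw -0.0 t 18.7
[-3.48832188 -2.14848706  1.01131198] [ 0.15191128  0.95739501 -0.03716723]
```

View pics/low.png

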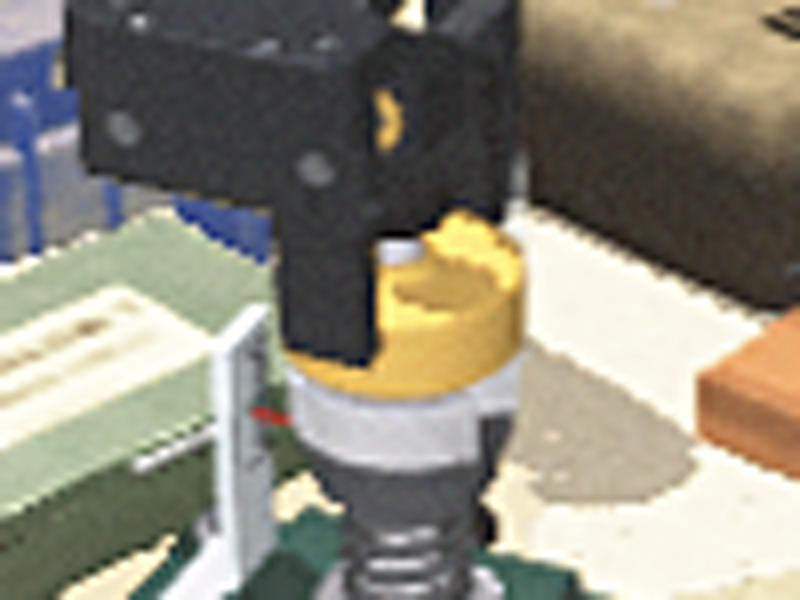

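The brass weight sits concentric over the steel one, both centred near x≈404, and the stem shows at (395,250). I'll ease the side load and continue lowering.

Call:
{"api": "jog_arm", "payload": {
  "series": [
    {"x": -0.0004, "y": -0.0003, "z": 0.0, "yaw": 0.0},
    {"x": 0.0, "y": 0.0, "z": 0.0005, "yaw": 0.0},
    {"x": 0.0, "y": 0.0, "z": 0.0005, "yaw": 0.0},
    {"x": 0.0, "y": 0.0, "z": 0.0005, "yaw": 0.0},
    {"x": 0.0, "y": 0.0, "z": 0.0005, "yaw": 0.0},
    {"x": 0.0, "y": 0.0, "z": 0.0, "yaw": 0.0},
    {"x": 0.0, "y": 0.0, "z": 0.0, "yaw": 0.0},
    {"x": 0.0, "y": 0.0, "z": 0.0, "yaw": 0.0},
    {"x": 0.0, "y": 0.0, "z": 0.0, "yaw": 0.0},
    {"x": 0.0, "y": 0.0, "z": 0.0, "yaw": 0.0}
  ]
}}

```text
clock: 19.75
position: [513.2, 295.2, 126.7]
tcp_rot: [0.0, 0.968, 0.252, 0.0]
ft_force: [-1.4, -0.4, -2.7]
opening: 0.646
grip_force: 30.0
```

Call:
{"api": "jog_arm", "payload": {
  "series": [
    {"x": 0.0, "y": 0.0, "z": 0.0005, "yaw": 0.0},
    {"x": 0.0, "y": 0.0, "z": 0.0005, "yaw": 0.0},
    {"x": 0.0, "y": 0.0, "z": 0.0005, "yaw": 0.0},
    {"x": 0.0, "y": 0.0, "z": 0.0005, "yaw": 0.0},
    {"x": 0.0, "y": 0.0, "z": 0.0005, "yaw": 0.0},
    {"x": 0.0, "y": 0.0, "z": 0.0005, "yaw": 0.0},
    {"x": 0.0, "y": 0.0, "z": 0.0, "yaw": 0.0},
    {"x": 0.0, "y": 0.0, "z": 0.0, "yaw": 0.0},
    {"x": 0.0, "y": 0.0, "z": 0.0, "yaw": 0.0},
    {"x": 0.0, "y": 0.0, "z": 0.0, "yaw": 0.0}
  ]
}}

```text
clock: 20.75
position: [513.1, 295.3, 123.8]
tcp_rot: [0.0, 0.968, 0.252, 0.0]
ft_force: [0.1, -1.2, -0.1]
opening: 0.64
grip_force: 30.0
```

Call:
{"api": "jog_arm", "payload": {
  "series": [
    {"x": 0.0, "y": 0.0, "z": 0.0, "yaw": 0.0},
    {"x": 0.0, "y": 0.0, "z": 0.0, "yaw": 0.0},
    {"x": 0.0, "y": 0.0, "z": 0.0, "yaw": 0.0},
    {"x": 0.0, "y": 0.0, "z": 0.0, "yaw": 0.0},
    {"x": 0.0, "y": 0.0, "z": 0.0, "yaw": 0.0},
    {"x": 0.0, "y": 0.0, "z": 0.0, "yaw": 0.0},
    {"x": 0.0, "y": 0.0, "z": 0.0, "yaw": 0.0},
    {"x": 0.0, "y": 0.0, "z": 0.0, "yaw": 0.0},
    {"x": 0.0, "y": 0.0, "z": 0.0, "yaw": 0.0},
    {"x": 0.0, "y": 0.0, "z": 0.0, "yaw": 0.0}
  ],
  "hand": 0
}}

```text
clock: 21.75
position: [512.8, 295.2, 123.7]
tcp_rot: [0.0, 0.968, 0.252, -0.0]
ft_force: [-0.0, -0.2, -0.7]
opening: 1.0
grip_force: 0.0
```

Call:
{"api": "jog_arm", "payload": {
  "series": [
    {"x": 0.0, "y": 0.0, "z": -0.005, "yaw": 0.0},
    {"x": 0.0, "y": 0.0, "z": -0.01, "yaw": 0.0},
    {"x": 0.0, "y": 0.0, "z": -0.015, "yaw": 0.0},
    {"x": 0.0, "y": 0.0, "z": -0.025, "yaw": 0.0},
    {"x": 0.0, "y": 0.0, "z": -0.03, "yaw": 0.0},
    {"x": 0.0, "y": 0.0, "z": -0.03, "yaw": 0.0},
    {"x": -0.04, "y": 0.02, "z": 0.0, "yaw": 0.0},
    {"x": -0.04, "y": 0.02, "z": 0.0, "yaw": 0.0},
    {"x": -0.03, "y": 0.02, "z": 0.0, "yaw": 0.0},
    {"x": 0.0, "y": 0.0, "z": 0.0, "yaw": 0.0}
  ]
}}

```text
clock: 22.75
position: [443.3, 183.8, 239.6]
tcp_rot: [0.002, 0.968, 0.249, -0.002]
ft_force: [0.5, 0.2, 1.3]
opening: 1.002
grip_force: 0.0
```

```bash
python3 - <<'E'
from h import *
c,t=Cam("scene"),Cam("top")
k=c.proj([513.5,295.2,120])[0].astype(int); print(arm.read_state()["position"],arm.read_state()["clock"])
A=cv2.resize(c.img[k[1]-40:k[1]+40,k[0]-40:k[0]+40,::-1],(400,400),interpolation=cv2.INTER_CUBIC)
k=t.proj([513.5,295.2,120])[0].astype(int)
B=cv2.resize(t.img[k[1]-30:k[1]+30,k[0]-30:k[0]+30,::-1],(400,400),interpolation=cv2.INTER_CUBIC)
cv2.imwrite("pics/final.png",np.hstack([A,B]))
E
```

```text
[446.44698432 189.11671528 239.72892554] 22.85
```

View pics/final.png

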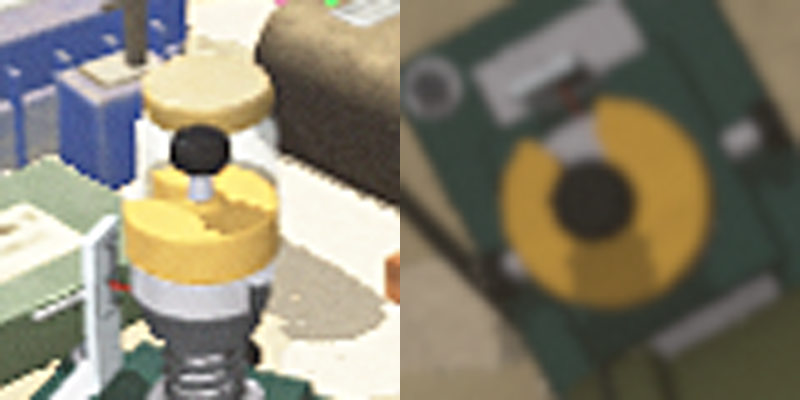

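The brass weight lies flat on the steel one. Its slot, with its mouth at about (563,122) in the right crop, faces the scale, opposite to the steel weight's. The robot is clear.

```bash
python3 -c "
from cell import arm
print(arm.job_done())"
```

```text
the job is handed in; nothing more can be done
None
```

The brass weight is on the tester, lying flat over the steel weight's boss with its slot opposite the steel one's; I handed the job in at about 23 s, the robot clear, after one light fingertip touch (about 14 N) on the wood block beside the rack while reaching down for the weight.

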